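Square up a stepped display riser: long side, then tall end

TASK

Check the stepped wooden block on the squaring board: stand it on the board, push one of its long sides flush up against the steel bar so that it touches, then turn it a quarter turn and leave it standing on the board, let go, with its tall end flush against the bar. Leave the plain block of the same wood where it is.

Things in the scene. Friction and masses are not known exactly. Their poses are not given: they have to be found in the camera images.
- riser: Workpiece: loose stepped wooden riser, 0.17 kg. Tall part 60 long x 46 wide x 75 mm high; a low step 45 long x 46 x 25 high sticks out of one end. Origin: underside centre of the tall part; z up; tall end at x = +30 mm, step's end at x = -75, long sides at y = +-23. Starts upright on the table beside the board, +x within 1.2 rad of world +x. Grip across the 46 mm near the top.
- bar: Steel angle fixed on the far side of a plywood board (12 mm thick, top clear, fixed). Upright flange 220 mm long (y), 25 high, 5 thick. Origin: middle of its front face (faces the robot), level with the board's top, 12 mm over the table. x points away from the robot, square into the bar; z up. The board reaches 165 mm in front of the bar. Turned up to 0.3 rad.
- plain_block: Bystander, loose: a plain rectangular block of the same wood with no step, 105 (x) x 46 (y) x 75 mm high, upright on the table on the other side of the board. Origin at the centre of its underside. Leave it alone.
Not all that is in view belongs to the job. Leave any purple look-alike of the riser alone.

How it is judged:
By the outcome, as a careful person would: the job done as asked, in the order asked, and still so for the second after the job is handed in, with the robot touching nothing.
It also fails if it takes over 56 s, if anything falls off the work surface, if the arm or the gripper's body presses on something with over 40 N, if the wrist force passes 120 N, or if a joint passes its speed limit or range.

ROBOT

A 6-joint arm with a two-finger parallel gripper is mounted at the origin on the work surface. World frame = base frame: x ahead of the robot, y to its left, z up, the work surface at z = 0. Lengths are in m, angles in degrees, forces in N, time in s.
With the tool pointing down it reaches from about 0.3 to 0.75 m from the base axis. Payload 8.5 kg.
Tool frame: the origin (TCP) lies midway between the tips of the shut fingers; the grasp point (between the pads) lies 19 mm behind it (env.tcp_to_grasp is the z of the grasp point in the tool frame, in m); z points along the fingers, y is the line along which they close (so a half turn about z gives the same grasp; the last joint's range is limited). The gripper opens to 85 mm and grips with 20 to 120 N. Pads are 22 mm wide; open, the fingers measure 114 mm over their backs; the gripper's body (76 mm by 85 mm) begins 54 mm behind the grasp point. The pads swing forward as they close: fully open they stand 13 mm farther back than shut.
Start: joints at [-85.789, 21.807, 74.336, -0, 83.858, -12.336], TCP at [0.157, -0.527, 0.231] pointing down, gripper open.
Joint ranges: [-178.18, 178.18], [-50.72, 133.34], [12.68, 142.11], [-81.47, 261.47], [9.98, 163.14], [-165.26, 165.26]. Speed limits (degrees/s): [136.94, 136.94, 180, 180, 180, 180].

INTERFACE

Orientations are given as a 3x3 rotation matrix whose columns are the frame's x, y, z axes.
In Python, from rig import env, imaging, job, models gives the robot as it stands. The module is installed in compiled form; this text tells all that it offers.
- The arm moves only by the tool jog_arm, never from a script. Its argument "plan" is text: rows parted by semicolons, each of 7 numbers parted by spaces: the turn, a rotation vector about the tool's x, y, z in degrees, then the shift along the tool's x, y, z in cm, then the closure in counts, from 0 (fully open) to 255 (shut). In form: rx ry rz x y z claw; .... A call has 1 to 10 rows; each row shifts and turns the commanded pose from where the row before left it, along the tool's axes as they then stand; what a row does not reach is not made up. A row lasts 1/12 s, in which the tool goes at most 41.7 mm and 7.16 degrees, less where a joint would pass 70% of its speed; a pose out of reach is approached as far as the arm can. A call with a gripper value outside its range is refused whole. The fingers move at their own pace and stop on an object; "grip_force" is the grip in N (left out, the last holds). Time passes only in rows, so rows that do not move let the fingers close. It gives the time, the measured TCP pose, the force, the opening and the grip force at its end, in the units of the state.
- env.observe(): the state, without advancing time (a new reading comes with each control period).
- imaging.get_image(name): name is "scene" or "top"; returns a dict with "pixels" (384x512x3 uint8, red, green, blue), "depth" (384x512 float32, m along the optical axis (not along the pixel's ray), 0 where there is no reading), "fov_y" (degrees; the focal length in pixels is half the picture's height over the tangent of half this angle, whatever the lens; pixels are square), "cx", "cy" (the principal point, pixels), "world_from_camera" (4x4, takes a point from camera to world coordinates). Camera axes: x right, y down, z forward; pixel columns grow to the right and rows downward; lengths in m; the calibration is good to about 2 mm. A picture is of the moment at which its call begins.
- job.close_job(): hands the job in; it is judged then, once.
Trained networks look in the newest picture that a camera, given by its name, has taken for a name from the list of things; names that differ only in an ending like _2 or _b are one class to them, and where a whole thing is asked for, a point or a joint stands for the part that bears it (a point fixed in the world has none). Each returns a list of dicts, best first, with "confidence" (0 to 1); they miss things now and then, are a little off and sometimes report something else, mostly with a low value. They report only what shows in the picture. A call takes as long as a camera call. They do not tell look-alikes from the thing itself.
- models.outline_of(camera, query): "region" (384x512 bool, what is visible of it) and "bbox" ([centre column, centre row, width, height] in pixels, round what is visible of it).
- models.tip_of(camera, query): "at" ([column, row] in pixels: a listed point, or the origin of a listed thing).
The state is a dict: "time_s": time; "q": joint angles; "qvel": joint speeds; "joint_efforts": joint torques, N m; "position": TCP position; "tool_rot": TCP orientation; "ft_force": force on the tool from outside, world axes, zero at the start; "wrist_torque": the same for the moment, N m; "grip_width": finger opening in m; "gripper_force": force on a finger pad.
Only numpy, scipy, OpenCV 4.12 (cv2) and the standard library are available. Lean on these libraries where they do the work, as an engineer would, in place of code of your own. Each camera call takes 0.05 s, during which the arm holds its last target. There are 200 camera calls.

## Working session

There is one attempt and no reset: what is moved stays moved. The work goes in short steps, Python scripts to look and compute and a tool call to move; the robot and the scene stay as the last step left them, time stands still between calls to the robot, and variables do not carry over. Pictures are saved under pics/ and viewed, at most 10 in all, crops included, and the job is handed in when it is done.

Besides the shell and the picture viewer there is one more tool, called after "Call:" by a JSON object that holds its "api" and its "payload", one argument or row to a line. jog_arm: Moves the arm, as the interface text tells. Its arguments: {"type":"object","properties":{"plan":{"type":"string"},"grip_force":{"type":"number"}},"required":["plan"]}

```bash
mkdir -p pics; cat > h.py <<'E'
import numpy as np, cv2
from rig import env, imaging, job, models
def cloud(im):
    d=im["depth"]; f=192/np.tan(np.radians(im["fov_y"]/2))
    v,u=np.mgrid[:384,:512]
    p=np.stack([(u-im["cx"])/f*d,(v-im["cy"])/f*d,d],-1)
    T=np.array(im["world_from_camera"])
    w=p@T[:3,:3].T+T[:3,3]; w[d==0]=np.nan
    return w
E
python3 - <<'E'
from h import *
ims=[imaging.get_image(n) for n in("top","scene")]
cv2.imwrite("pics/a.png",cv2.resize(np.vstack([i["pixels"] for i in ims])[:,:,::-1],(400,600)) if 0 else np.hstack([cv2.resize(i["pixels"],(400,300)) for i in ims])[:,:,::-1])
for n,im in zip(("top","scene"),ims):
    w=cloud(im)
    print(n,np.array(im["world_from_camera"]).round(2).tolist(),im["fov_y"])
    for q in("riser","bar","plain_block"):
        for r in models.outline_of(n,q):
            p=w[r["region"]]; p=p[~np.isnan(p[:,0])]
            print(n,q,round(r["confidence"],2),np.round(r["bbox"]).tolist(),np.nanmedian(p,0).round(3),p[:,2].max().round(3))
E
```

```text
top [[0.02, -0.99, 0.13, 0.29], [-1.0, -0.03, -0.01, 0.02], [0.02, -0.13, -0.99, 1.66], [0.0, 0.0, 0.0, 1.0]] 42.2121287421799
top riser 0.87 [361.0, 154.0, 32.0, 30.0] [ 0.612 -0.332  0.07 ] 0.085
top riser 0.84 [331.0, 227.0, 33.0, 30.0] [ 0.376 -0.236  0.063] 0.085
top riser 0.82 [381.0, 245.0, 24.0, 35.0] [ 0.333 -0.397  0.066] 0.645
top riser 0.6 [372.0, 197.0, 34.0, 29.0] [ 0.479 -0.366  0.066] 0.084
top bar 0.85 [275.0, 146.0, 64.0, 17.0] [ 0.638 -0.051  0.017] 0.045
top plain_block 0.63 [153.0, 201.0, 39.0, 36.0] [0.448 0.341 0.074] 0.085
scene [[0.26, 0.73, -0.63, 1.13], [0.96, -0.21, 0.16, -0.16], [-0.01, -0.66, -0.76, 0.8], [0.0, 0.0, 0.0, 1.0]] 50.914900325298504
scene riser 0.92 [104.0, 228.0, 49.0, 37.0] [ 0.5   -0.36   0.049] 0.08
scene riser 0.76 [158.0, 186.0, 50.0, 46.0] [ 0.384 -0.239  0.038] 0.079
scene riser 0.71 [124.0, 275.0, 52.0, 59.0] [ 0.628 -0.332  0.039] 0.079
scene riser 0.6 [95.0, 186.0, 38.0, 47.0] [ 0.334 -0.39   0.035] 0.078
scene bar 0.69 [252.0, 256.0, 96.0, 32.0] [ 0.637 -0.054  0.018] 0.041
scene plain_block 0.56 [377.0, 161.0, 47.0, 40.0] [0.462 0.341 0.058] 0.079
```

View pics/a.png

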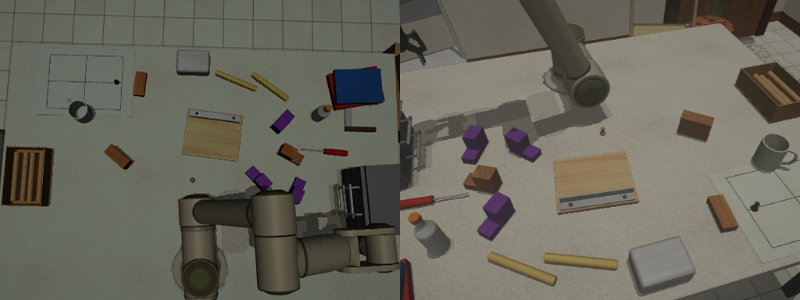

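The picture shows three purple look-alikes and the wooden riser at about top pixel (372,197). The bar is at about (275,146), and the plain block is at (153,201). Next I'll measure poses precisely.

```bash
cat > m.py <<'E'
from h import *
def rect(p):
    (c,s,a)=cv2.minAreaRect(p[:,:2].astype(np.float32)*1000); return np.round(c,1),np.round(s,1),round(a,1)
def riser(cam,im,w,near=None,zb=0.0):
    hsv=cv2.cvtColor(im["pixels"],cv2.COLOR_RGB2HSV)
    best=None
    for r in models.outline_of(cam,"riser"):
        m=r["region"]; 
        h=np.median(hsv[m][:,0]); 
        if h<30 or h>165:
            print(cam,"riser",round(r["confidence"],2),"hue",h,np.round(r["bbox"]))
            best=m if best is None else best
    if best is None: return
    p=w[best]; z=p[:,2]-zb
    T=p[(z>.062)&(z<.09)]; S=p[(z>.015)&(z<.035)]
    print(" zmed",np.median(T[:,2]).round(4),"top rect",rect(T),len(T)," step mean",S.mean(0).round(3) if len(S) else None,len(S))
    return best
if __name__=="__main__":
    for n in("top","scene"):
        im=imaging.get_image(n); w=cloud(im)
        riser(n,im,w)
        r=models.outline_of(n,"bar")[0]; p=w[r["region"]]
        print(n,"bar",rect(p))
        hist=np.histogram(p[:,2],np.arange(0,.06,.004)); print(hist[0])
        t=p[(p[:,2]>.031)&(p[:,2]<.046)]; print(" flange top",rect(t),len(t),np.median(t[:,2]).round(4))
        x0,x1,y0,y1=(240,390,130,230) if n=="top" else (60,310,170,290)
        cv2.imwrite(f"pics/c_{n}.png",cv2.resize(im["pixels"][y0:y1,x0:x1,::-1],None,fx=5 if n=="top" else 3,fy=5 if n=="top" else 3,interpolation=cv2.INTER_CUBIC))
E
python3 m.py
```

```text
top riser 0.67 hue 13.0 [371. 196.  38.  30.]
 zmed 0.074 top rect (array([ 491.5, -357. ]), array([61.6, 48.2]), 61.9) 280  step mean [ 0.467 -0.394  0.024] 193
top bar (array([641., -53.]), array([221.8,  33.9]), 82.9)
[  2  11  63 132 162  68  24  31  41  47  14   1   0   0]
 flange top (array([627.1, -50.8]), array([214.4,   7.7]), 83.9) 113 0.0364
scene riser 0.82 hue 13.0 [106. 229.  44.  36.]
 zmed 0.0745 top rect (array([ 492.4, -355.7]), array([61.7, 46.4]), 62.8) 522  step mean [ 0.492 -0.38   0.024] 344
scene bar (array([641.3, -50.1]), array([218.6,  31.4]), 83.4)
[  0   0   5 217 775 125  89 100 136 148   4   0   0   0]
 flange top (array([627.5, -49.3]), array([218.8,   8.1]), 83.7) 310 0.0359
```

View pics/c_top.png

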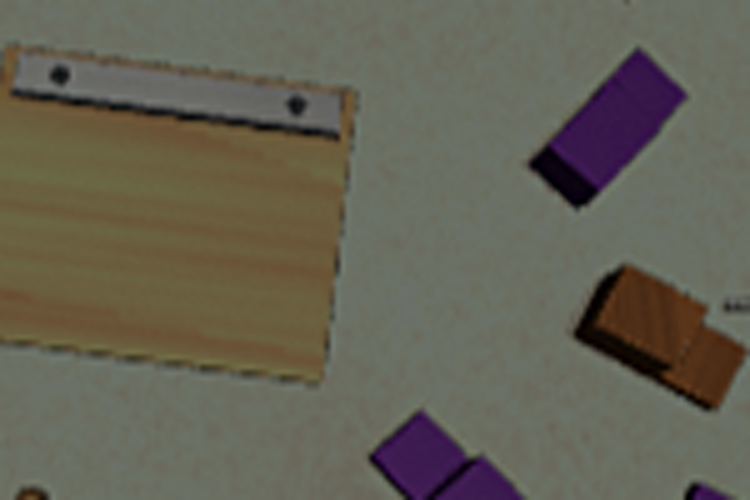

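View pics/c_scene.png

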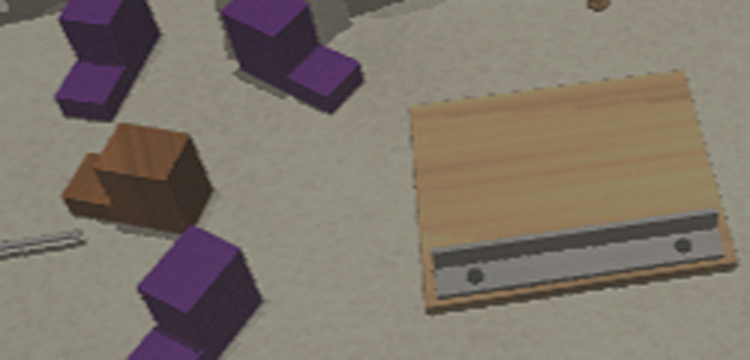

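The poses agree between the two cameras. The riser's tall part is centred at (0.492,-0.356) with yaw about 62.3°. The bar's front middle is at about (0.625,-0.0495) with yaw about -6.3°.

```bash
cat > d.py <<'E'
# usage: d.py x y z yaw(of tool y, deg, mod 180): delta in tool axes
from h import *; import sys
from scipy.spatial.transform import Rotation as R
s=env.observe(); Rm=np.array(s["tool_rot"]); p=np.array(s["position"])
x,y,z,yaw=map(float,sys.argv[1:5]); a=np.radians(yaw)
print("t",s["time_s"],"p",p.round(4),"w",s["grip_width"],"F",np.round(s["ft_force"],1),"q",np.round(s["q"],1))
for k in (0,np.pi):
    yy=np.array([np.cos(a+k),np.sin(a+k),0]); zz=np.array([0,0,-1]); T=np.stack([np.cross(yy,zz),yy,zz],1)
    print("rv",np.degrees(R.from_matrix(Rm.T@T).as_rotvec()).round(2),"shift cm if no turn",(Rm.T@(np.array([x,y,z])-p)*100).round(2),"in target axes",(T.T@(np.array([x,y,z])-p)*100).round(2))
E
python3 d.py 0.492 -0.3565 0.039 152.3; python3 -c "
from h import *;s=env.observe();print(np.round(s['tool_rot'],3),env.tcp_to_grasp)"
```

```text
t 0.7 p [ 0.1566 -0.5272  0.2314] w 0.08517465341168323 F [ 1.1 -0.5 -0.3] q [-85.8  21.8  74.3   0.   83.9 -12.3]
rv [ 0.0000e+00 -1.0000e-02  1.3424e+02] shift cm if no turn [37.01 -6.82 19.23] in target axes [-30.7  -21.76  19.24]
rv [  0.     0.   -45.76] shift cm if no turn [37.01 -6.82 19.23] in target axes [30.7  21.76 19.24]
[[ 0.959  0.285  0.   ]
 [ 0.285 -0.959 -0.   ]
 [-0.     0.    -1.   ]] -0.0187
```

Call:
{"api": "jog_arm", "payload": {
  "plan": "0 0 0 3.0 -0.55 0 0;0 0 0 3.0 -0.55 0 0;0 0 0 3.0 -0.55 0 0;0 0 0 3.0 -0.55 0 0;0 0 0 3.0 -0.55 0 0;0 0 0 3.0 -0.55 0 0;0 0 0 3.0 -0.55 0 0;0 0 0 3.0 -0.55 0 0;0 0 0 3.0 -0.55 0 0;0 0 0 3.0 -0.55 0 0"
}}

```text
time_s: 1.53
position: [0.4298, -0.3882, 0.2314]
tool_rot: [[0.959, 0.285, 0.0], [0.285, -0.959, -0.0], [0.0, 0.0, -1.0]]
ft_force: [0.7, -0.2, -0.1]
grip_width: 0.0858
gripper_force: 0.0
```

Call:
{"api": "jog_arm", "payload": {
  "plan": "0 0 0 3.5 -0.66 0 0;0 0 0 3.5 -0.66 0 0;0 0 -6.5 0 0 0 0;0 0 -6.5 0 0 0 0;0 0 -6.5 0 0 0 0;0 0 -6.5 0 0 0 0;0 0 -6.5 0 0 0 0;0 0 -6.5 0 0 0 0;0 0 -6.76 0 0 0 0;0 0 0 0 0 0 0"
}}

```text
time_s: 2.37
position: [0.4919, -0.3565, 0.2313]
tool_rot: [[0.461, 0.887, -0.0], [0.887, -0.461, 0.0], [-0.0, -0.0, -1.0]]
ft_force: [0.5, 0.3, 0.1]
grip_width: 0.0855
gripper_force: 0.0
```

```bash
python3 d.py 0.492 -0.3565 0.039 152.3; python3 - <<'E'
from m import *
for n in("scene","top"):
    im=imaging.get_image(n); riser(n,im,cloud(im))
E
```

```text
t 2.3667 p [ 0.4919 -0.3565  0.2313] w 0.08552551174980581 F [0.5 0.3 0.1] q [-47.1  27.7  64.6  -0.   87.7 -19.6]
rv [-0.0000e+00 -1.0000e-02 -1.7975e+02] shift cm if no turn [0.000e+00 1.000e-02 1.923e+01] in target axes [-0.000e+00 -1.000e-02  1.923e+01]
rv [-0.01  0.    0.25] shift cm if no turn [0.000e+00 1.000e-02 1.923e+01] in target axes [0.000e+00 1.000e-02 1.923e+01]
scene riser 0.85 hue 13.0 [105. 231.  46.  42.]
scene riser 0.35 hue 14.0 [379. 162.  44.  42.]
 zmed 0.0744 top rect (array([ 508.7, -339.5]), array([111.9,  62.6]), 43.0) 524  step mean [ 0.492 -0.38   0.024] 349
```

Motion is accurate. I'll descend and grip.

Call:
{"api": "jog_arm", "payload": {
  "plan": "0 0 0 0 0 3 0;0 0 0 0 0 3 0;0 0 0 0 0 3 0;0 0 0 0 0 3 0;0 0 0 0 0 2.5 0;0 0 0 0 0 2 0;0 0 0 0 0 1.5 0;0 0 0 0 0 1.2 0;0 0 0 0 0 0 0"
}}

```text
time_s: 3.32
position: [0.491, -0.3556, 0.0369]
tool_rot: [[0.467, 0.884, -0.003], [0.884, -0.467, 0.003], [0.001, -0.004, -1.0]]
ft_force: [-1.1, -0.3, 0.8]
grip_width: 0.0857
gripper_force: 0.0
```

Call:
{"api": "jog_arm", "payload": {
  "plan": "0 0 0 0 0 0 100;0 0 0 0 0 0 150;0 0 0 0 0 0 255;0 0 0 0 0 0 255;0 0 0 0 0 0 255;0 0 0 0 0 0 255;0 0 0 0 0 0 255;0 0 0 0 0 0 255;0 0 0 0 0 0 255;0 0 0 0 0 0 255",
  "grip_force": 40
}}

```text
time_s: 4.15
position: [0.4923, -0.3568, 0.0405]
tool_rot: [[0.465, 0.885, 0.001], [0.885, -0.465, -0.001], [-0.001, 0.002, -1.0]]
ft_force: [0.1, 0.5, 6.0]
grip_width: 0.0455
gripper_force: 42.3
```

Call:
{"api": "jog_arm", "payload": {
  "plan": "0 0 0 0 0 -0.6 255;0 0 0 0 0 -1.5 255;0 0 0 0 0 -2.5 255;0 0 0 0 0 -2.4 255;0 0 0 0 0 0 255;0 0 0 0 0 0 255"
}}

```text
time_s: 4.65
position: [0.4921, -0.3566, 0.1103]
tool_rot: [[0.465, 0.885, 0.002], [0.885, -0.465, -0.002], [-0.001, 0.002, -1.0]]
ft_force: [-0.4, -0.1, -3.6]
grip_width: 0.0454
gripper_force: 41.6
```

```bash
python3 d.py 0.5825 -0.0247 0.109 173.7; python3 - <<'E'
from m import *
for n in("scene","top"):
    im=imaging.get_image(n); riser(n,im,cloud(im),zb=.07)
E
```

```text
t 4.65 p [ 0.4921 -0.3566  0.1103] w 0.04540697674595798 F [-0.4 -0.1 -3.6] q [-47.1  33.5  75.2   0.   71.2 -19.4]
rv [ 9.000e-02 -1.500e-01  1.586e+02] shift cm if no turn [33.59 -7.42  0.1 ] in target axes [-33.98  -5.34   0.13]
rv [  0.11   0.06 -21.4 ] shift cm if no turn [33.59 -7.42  0.1 ] in target axes [33.98  5.34  0.13]
scene riser 0.94 hue 13.0 [ 95. 211.  51.  41.]
 zmed 0.1441 top rect (array([ 496.2, -347.9]), array([44.9, 53.7]), 64.4) 352  step mean [ 0.501 -0.373  0.094] 319
```

Call:
{"api": "jog_arm", "payload": {
  "plan": "0 0 0 2.5 -0.55 0 255;0 0 0 3.5 -0.77 0 255;0 0 0 3.5 -0.77 0 255;0 0 0 3.5 -0.77 0 255;0 0 0 3.5 -0.77 0 255;0 0 0 3.5 -0.77 0 255;0 0 0 3.5 -0.77 0 255;0 0 0 3.5 -0.77 0 255;0 0 0 3.5 -0.77 0 255;0 0 0 3.1 -0.71 0 255"
}}

```text
time_s: 5.68
position: [0.5822, -0.0222, 0.1084]
tool_rot: [[0.464, 0.886, -0.002], [0.886, -0.464, 0.001], [-0.0, -0.002, -1.0]]
ft_force: [0.2, -0.0, -1.8]
grip_width: 0.0451
gripper_force: 41.5
```

Call:
{"api": "jog_arm", "payload": {
  "plan": "0 0 -5.35 0 0 0 255;0 0 -5.35 0 0 0 255;0 0 -5.35 0 0 0 255;0 0 -5.35 0 0 0 255;0 0 0 0 0 0 255;0 0 0 0 0 0 255;0 0 0 0 0 0 255"
}}

```text
time_s: 6.27
position: [0.5822, -0.0245, 0.1089]
tool_rot: [[0.112, 0.994, -0.001], [0.994, -0.112, 0.0], [0.0, -0.001, -1.0]]
ft_force: [-0.4, -0.0, -2.0]
grip_width: 0.0457
gripper_force: 41.6
```

```bash
python3 d.py 0.5825 -0.0247 0.0525 173.7; python3 - <<'E'
from m import *
for n in("scene","top"):
    im=imaging.get_image(n); riser(n,im,cloud(im),zb=.07)
    if n=="scene": cv2.imwrite("pics/d.png",cv2.resize(im["pixels"][130:330,130:400,::-1],None,fx=2.5,fy=2.5))
E
```

```text
t 6.2667 p [ 0.5822 -0.0245  0.1089] w 0.045731118536985874 F [-0.4 -0.  -2. ] q [-14.   31.5  79.5   0.   69.1  -7.6]
rv [-1.0000e-02  8.0000e-02  1.7985e+02] shift cm if no turn [-0.02  0.04  5.64] in target axes [ 0.02 -0.04  5.64]
rv [-0.05 -0.01 -0.15] shift cm if no turn [-0.02  0.04  5.64] in target axes [-0.02  0.04  5.64]
scene riser 0.85 hue 14.0 [247. 211.  46.  41.]
 zmed 0.1428 top rect (array([584.5, -25. ]), array([59.6, 46.7]), 83.1) 218  step mean [ 0.587 -0.063  0.093] 515
top riser 0.39 hue 13.0 [285. 166.  24.   8.]
 zmed 0.1424 top rect (array([566.3, -53.1]), array([4.1, 4.5]), 55.4) 4  step mean [ 0.57  -0.085  0.092] 23
```

View pics/d.png

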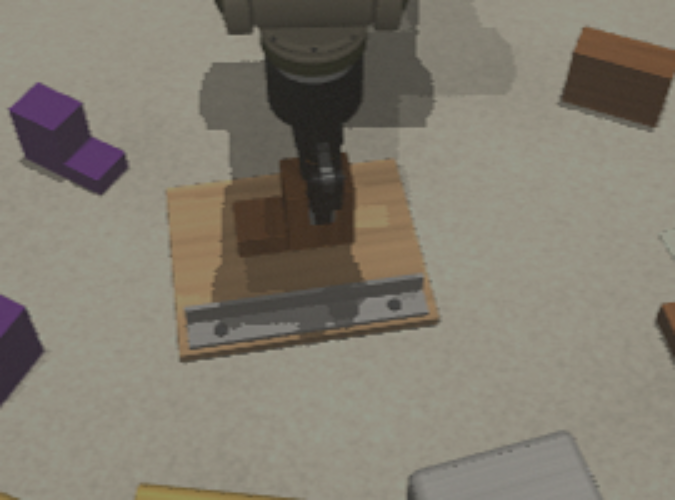

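The riser is held over the board and parallel to the bar (bar at about (305,305) in the crop, step to the left). I'll lower it to the board.

Call:
{"api": "jog_arm", "payload": {
  "plan": "0 0 0 0 0 1.5 255;0 0 0 0 0 1.5 255;0 0 0 0 0 1.2 255;0 0 0 0 0 0.8 255;0 0 0 0 0 0.4 255;0 0 0 0 0 0.15 255;0 0 0 0 0 0.1 255;0 0 0 0 0 0 255;0 0 0 0 0 0 255"
}}

```text
time_s: 7.22
position: [0.5826, -0.0245, 0.0534]
tool_rot: [[0.11, 0.994, 0.001], [0.994, -0.11, -0.0], [-0.0, 0.001, -1.0]]
ft_force: [0.0, 0.4, -3.3]
grip_width: 0.0457
gripper_force: 41.5
```

Call:
{"api": "jog_arm", "payload": {
  "plan": "0 0 0 0 0 0.1 255;0 0 0 0 0 0 255;0 0 0 0 0 0 255;0 0 0 0 0 0 255;0 0 0 0 0 0 255"
}}

```text
time_s: 7.63
position: [0.5827, -0.0245, 0.0525]
tool_rot: [[0.11, 0.994, 0.001], [0.994, -0.11, -0.0], [-0.0, 0.001, -1.0]]
ft_force: [-0.5, 0.4, 5.8]
grip_width: 0.0456
gripper_force: 42.3
```

Call:
{"api": "jog_arm", "payload": {
  "plan": "0 0 0 0 0.4 0 255;0 0 0 0 0.6 0 255;0 0 0 0 0.5 0 255;0 0 0 0 0.3 0 255;0 0 0 0 0.1 0 255;0 0 0 0 0 0 255;0 0 0 0 0 0 255"
}}

```text
time_s: 8.22
position: [0.6011, -0.0266, 0.0525]
tool_rot: [[0.11, 0.994, 0.0], [0.994, -0.11, -0.0], [-0.0, 0.0, -1.0]]
ft_force: [-4.3, -0.5, 6.8]
grip_width: 0.0456
gripper_force: 42.7
```

Call:
{"api": "jog_arm", "payload": {
  "plan": "0 0 0 0 0.1 0 255;0 0 0 0 0 0 255;0 0 0 0 0 0 255"
}}

```text
time_s: 8.47
position: [0.6019, -0.0267, 0.0525]
tool_rot: [[0.11, 0.994, -0.0], [0.994, -0.11, -0.0], [-0.0, -0.0, -1.0]]
ft_force: [-4.8, 0.6, 7.8]
grip_width: 0.0451
gripper_force: 42.8
```

Call:
{"api": "jog_arm", "payload": {
  "plan": "0 0 0 0 0.1 0 255;0 0 0 0 0 0 255;0 0 0 0 0 0 255"
}}

```text
time_s: 8.72
position: [0.6027, -0.0267, 0.0526]
tool_rot: [[0.11, 0.994, -0.001], [0.994, -0.11, -0.0], [-0.0, -0.001, -1.0]]
ft_force: [-5.8, 0.7, 7.9]
grip_width: 0.0454
gripper_force: 42.7
```

```bash
python3 -c "
from h import *;s=env.observe();print(np.round(s['ft_force'],2),np.round(s['wrist_torque'],3),s['position'])"
```

```text
[-5.78  0.7   7.86] [ 0.025  0.881 -0.039] [ 0.60269244 -0.02673325  0.05255124]
```

Call:
{"api": "jog_arm", "payload": {
  "plan": "0 0 0 0 0.1 0 255;0 0 0 0 0.05 0 255;0 0 0 0 0 0 255"
}}

```text
time_s: 8.97
position: [0.6028, -0.0268, 0.0526]
tool_rot: [[0.109, 0.994, -0.004], [0.994, -0.109, 0.0], [-0.0, -0.004, -1.0]]
ft_force: [-11.2, -0.0, 14.0]
grip_width: 0.0454
gripper_force: 43.2
```

Call:
{"api": "jog_arm", "payload": {
  "plan": "0 0 0 0 0.1 0 255;0 0 0 0 0 0 255;0 0 0 0 0 0 255"
}}

```text
time_s: 9.22
position: [0.6029, -0.0268, 0.0526]
tool_rot: [[0.109, 0.994, -0.006], [0.994, -0.109, 0.0], [-0.001, -0.006, -1.0]]
ft_force: [-14.7, -0.1, 17.0]
grip_width: 0.0454
gripper_force: 43.4
```

```bash
python3 -c "
from h import *;s=env.observe();print(np.round(s['ft_force'],2),np.round(s['wrist_torque'],3),s['position'])"
```

```text
[-14.69  -0.13  16.95] [-0.004  2.656  0.13 ] [ 0.60294719 -0.02679171  0.05264226]
```

Call:
{"api": "jog_arm", "payload": {
  "plan": "0 0 -0.4 0 0 0 255;0 0 0 0 0 0 255;0 0 0 0 0 0 255;0 0 0 0 0 0 255"
}}

```text
time_s: 9.55
position: [0.6031, -0.027, 0.0526]
tool_rot: [[0.102, 0.995, -0.006], [0.995, -0.102, -0.0], [-0.001, -0.006, -1.0]]
ft_force: [-15.9, -0.4, 15.7]
grip_width: 0.0458
gripper_force: 43.3
```

```bash
python3 - <<'E'
from m import *
s=env.observe();print(np.round(s['ft_force'],2),np.round(s['wrist_torque'],3),s['position'],np.round(s['tool_rot'],4)[:,0])
im=imaging.get_image("scene");riser("scene",im,cloud(im),zb=.012)
cv2.imwrite("pics/e.png",cv2.resize(im["pixels"][180:300,170:330,::-1],None,fx=4,fy=4))
E
```

```text
[-15.92  -0.35  15.67] [-0.09   2.632  0.204] [ 0.60307559 -0.02695786  0.05263844] [ 1.018e-01  9.948e-01 -8.000e-04]
scene riser 0.61 hue 14.0 [248. 234.  46.  30.]
 zmed 0.0869 top rect (array([606.1, -27.3]), array([59.9, 45.8]), 83.9) 215  step mean [ 0.603 -0.071  0.038] 375
```

View pics/e.png

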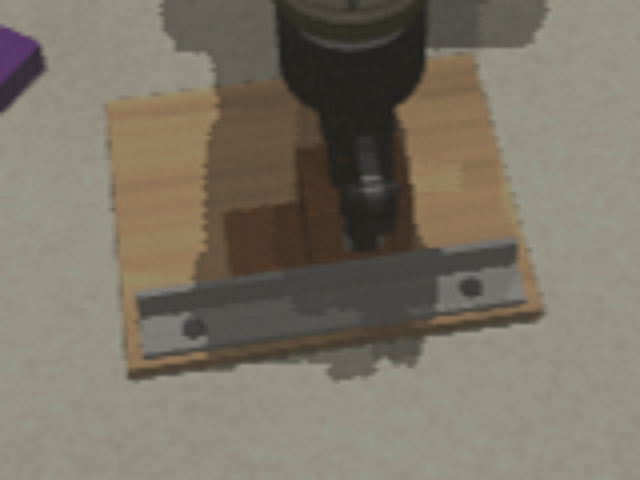

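Call:
{"api": "jog_arm", "payload": {
  "plan": "0 0 -0.6 0 0 0 255;0 0 0 0 0 0 255;0 0 0 0 0 0 255;0 0 0 0 0 0 255"
}}

```text
time_s: 9.98
position: [0.6031, -0.0271, 0.0526]
tool_rot: [[0.093, 0.996, -0.006], [0.996, -0.093, 0.0], [-0.0, -0.006, -1.0]]
ft_force: [-14.7, -1.4, 15.7]
grip_width: 0.0456
gripper_force: 44.4
```

```bash
cat > s.py <<'E'
from h import *
s=env.observe();R=np.array(s['tool_rot'])
print(s["time_s"],"F",np.round(s['ft_force'],2),"T",np.round(s['wrist_torque'],3),np.round(s['position'],4),"yaw x",np.degrees(np.arctan2(R[1,0],R[0,0])).round(2),"w",s["grip_width"])
E
python3 s.py; python3 - <<'E'
from h import *
# bar long direction from flange top, scene, averaged fits
for n in("scene","top"):
    im=imaging.get_image(n);w=cloud(im);r=models.outline_of(n,"bar")
    if not r: continue
    p=w[r[0]["region"]]
    for zl,zh in((.031,.046),(.005,.046)):
        t=p[(p[:,2]>zl)&(p[:,2]<zh)][:,:2]; 
        v=cv2.fitLine(t.astype(np.float32),cv2.DIST_HUBER,0,.001,.001).ravel(); print(n,zl,np.degrees(np.arctan2(v[1],v[0]))%180,len(t))
E
```

```text
9.9833 F [-14.72  -1.37  15.74] T [-0.182  2.525 -0.663] [ 0.6031 -0.0271  0.0526] yaw x 84.64 w 0.04562414780366309
scene 0.031 83.67604 315
scene 0.005 82.5434 1657
top 0.031 83.538895 22
top 0.005 83.20852 132
```

Call:
{"api": "jog_arm", "payload": {
  "plan": "0 0 0.3 0 0 0 255;0 0 0 0 0 0 255;0 0 0 0 0 0 255;0 0 0 0 0 0 255"
}}

```text
time_s: 10.52
position: [0.6031, -0.0271, 0.0526]
tool_rot: [[0.097, 0.995, -0.006], [0.995, -0.097, -0.0], [-0.001, -0.006, -1.0]]
ft_force: [-14.6, -0.6, 15.4]
grip_width: 0.0455
gripper_force: 43.5
```

```bash
python3 s.py
```

```text
10.5167 F [-14.65  -0.61  15.35] T [-0.177  2.498 -0.066] [ 0.6031 -0.0271  0.0526] yaw x 84.43 w 0.045531082654476265
```

Flush contact is confirmed: pushing force is about 15 N and the contact moment is balanced at 84.4°. Now I'll back off, lift and make the quarter turn.

Call:
{"api": "jog_arm", "payload": {
  "plan": "0 0 0 0 -0.6 -0.2 255;0 0 0 0 -1.2 -0.4 255;0 0 0 0 -1.6 -1.0 255;0 0 0 0 -2.0 -1.2 255;0 0 0 0 -1.6 -1.0 255;0 0 0 0 0 0 255;0 0 4 0 0 0 255;0 0 6 0 0 0 255;0 0 6 0 0 0 255;0 0 6 0 0 0 255"
}}

```text
time_s: 11.35
position: [0.5363, -0.0203, 0.0893]
tool_rot: [[0.468, 0.884, -0.0], [0.884, -0.468, 0.0], [0.0, -0.0, -1.0]]
ft_force: [-0.3, -0.4, -2.1]
grip_width: 0.0454
gripper_force: 41.4
```

Call:
{"api": "jog_arm", "payload": {
  "plan": "0 0 6.8 0 0 0 255;0 0 6.8 0 0 0 255;0 0 6.8 0 0 0 255;0 0 6.8 0 0 0 255;0 0 6.8 0 0 0 255;0 0 6.8 0 0 0 255;0 0 6.8 0 0 0 255;0 0 6.8 0 0 0 255;0 0 6.8 0 0 0 255;0 0 6.8 0 0 0 255"
}}

```text
time_s: 12.18
position: [0.5363, -0.0202, 0.0892]
tool_rot: [[0.995, -0.103, -0.0], [-0.103, -0.995, 0.0], [-0.0, -0.0, -1.0]]
ft_force: [0.6, -0.2, -2.0]
grip_width: 0.0454
gripper_force: 41.4
```

Call:
{"api": "jog_arm", "payload": {
  "plan": "0 0 0 0 0 0 255;0 0 0 0 0 0 255;0 0 0 0 0 0 255;0 0 0 0 0 0 255"
}}

```text
time_s: 12.52
position: [0.5361, -0.0202, 0.0897]
tool_rot: [[0.995, -0.095, -0.0], [-0.095, -0.995, 0.0], [-0.0, -0.0, -1.0]]
ft_force: [1.0, -0.0, -2.7]
grip_width: 0.0457
gripper_force: 41.4
```

```bash
python3 s.py;python3 d.py .6 -.03 .054 84.35; python3 - <<'E'
from m import *
im=imaging.get_image("scene");riser("scene",im,cloud(im),zb=.05)
E
```

```text
12.5167 F [ 1.01 -0.01 -2.7 ] T [-0.005  0.014 -0.011] [ 0.5361 -0.0202  0.0897] yaw x -5.46 w 0.04567082020321862
t 12.5167 p [ 0.5361 -0.0202  0.0897] w 0.04567082020321862 F [ 1.  -0.  -2.7] q [-14.8  28.9  88.5   0.   62.6  80.6]
rv [-1.0000e-02 -0.0000e+00 -1.7981e+02] shift cm if no turn [6.45 0.37 3.57] in target axes [-6.45 -0.34  3.57]
rv [-0.    0.    0.19] shift cm if no turn [6.45 0.37 3.57] in target axes [6.45 0.34 3.57]
scene riser 0.71 hue 13.0 [254. 199.  19.  42.]
 zmed 0.1238 top rect (array([538.8, -19.3]), array([45.1, 61.8]), 80.7) 413  step mean [ 0.565 -0.025  0.075] 119
```

Call:
{"api": "jog_arm", "payload": {
  "plan": "0 0 0.15 1.5 0 0 255;0 0 0 2.0 0 0.8 255;0 0 0 1.2 0 1.2 255;0 0 0 0.5 0 1.0 255;0 0 0 0 0 0.5 255;0 0 0 0 0 0.1 255;0 0 0 0 0 0.1 255;0 0 0 0 0 0.05 255;0 0 0 0 0 0 255;0 0 0 0 0 0 255"
}}

```text
time_s: 13.45
position: [0.5876, -0.0254, 0.0528]
tool_rot: [[0.995, -0.1, 0.0], [-0.1, -0.995, -0.0], [0.0, 0.0, -1.0]]
ft_force: [-0.3, 0.7, -2.4]
grip_width: 0.0454
gripper_force: 41.6
```

```bash
python3 s.py
```

```text
13.45 F [-0.26  0.65 -2.37] T [-0.044 -0.008 -0.013] [ 0.5876 -0.0254  0.0528] yaw x -5.74 w 0.04544976188916438
```

Call:
{"api": "jog_arm", "payload": {
  "plan": "0 0 0 0 0 0.06 255;0 0 0 0.3 0 0 255;0 0 0 0.3 0 0 255;0 0 0 0.1 0 0 255;0 0 0 0 0 0 255;0 0 0 0 0 0 255"
}}

```text
time_s: 13.95
position: [0.595, -0.0261, 0.0525]
tool_rot: [[0.995, -0.1, 0.001], [-0.1, -0.995, -0.0], [0.001, 0.0, -1.0]]
ft_force: [-2.2, 1.0, 4.9]
grip_width: 0.0456
gripper_force: 42.5
```

Call:
{"api": "jog_arm", "payload": {
  "plan": "0 0 0 0.08 0 0 255;0 0 0 0 0 0 255;0 0 0 0 0 0 255"
}}

```text
time_s: 14.2
position: [0.5955, -0.0262, 0.0525]
tool_rot: [[0.995, -0.1, 0.0], [-0.1, -0.995, -0.0], [0.0, 0.0, -1.0]]
ft_force: [-4.1, 1.0, 6.4]
grip_width: 0.0456
gripper_force: 42.6
```

Call:
{"api": "jog_arm", "payload": {
  "plan": "0 0 0 0.08 0 0 255;0 0 0 0 0 0 255;0 0 0 0 0 0 255"
}}

```text
time_s: 14.45
position: [0.5962, -0.0262, 0.0525]
tool_rot: [[0.995, -0.1, -0.0], [-0.1, -0.995, -0.0], [-0.0, 0.0, -1.0]]
ft_force: [-4.6, 0.5, 7.6]
grip_width: 0.0458
gripper_force: 42.7
```

Call:
{"api": "jog_arm", "payload": {
  "plan": "0 0 0 0.08 0 0 255;0 0 0 0 0 0 255;0 0 0 0 0 0 255"
}}

```text
time_s: 14.7
position: [0.5962, -0.0262, 0.0525]
tool_rot: [[0.995, -0.1, -0.002], [-0.1, -0.995, -0.0], [-0.002, 0.0, -1.0]]
ft_force: [-8.5, 0.8, 9.4]
grip_width: 0.0453
gripper_force: 42.9
```

```bash
python3 s.py
```

```text
14.7 F [-8.52  0.8   9.41] T [ 0.042  1.264 -0.013] [ 0.5962 -0.0262  0.0525] yaw x -5.72 w 0.04534095951168296
```

Call:
{"api": "jog_arm", "payload": {
  "plan": "0 0 0 0 0 0 100;0 0 0 0 0 0 60;0 0 0 0 0 0 0;0 0 0 0 0 0 0;0 0 0 0 0 0 0;0 0 0 0 0 0 0",
  "grip_force": 20
}}

```text
time_s: 15.2
position: [0.5972, -0.0263, 0.0517]
tool_rot: [[0.995, -0.1, 0.0], [-0.1, -0.995, 0.0], [0.0, -0.0, -1.0]]
ft_force: [-0.7, -0.9, -0.2]
grip_width: 0.0855
gripper_force: 0.0
```

Call:
{"api": "jog_arm", "payload": {
  "plan": "0 0 0 0 0 -0.5 0;0 0 0 0 0 -1.5 0;0 0 0 0 0 -3 0;0 0 0 0 0 -3 0;0 0 0 0 0 -3 0;0 0 0 -3 0 -2 0;0 0 0 -4 0 0 0;0 0 0 -4 0 0 0;0 0 0 -4 0 0 0;0 0 0 -4 0 0 0"
}}

```text
time_s: 16.03
position: [0.4061, -0.0069, 0.182]
tool_rot: [[0.995, -0.1, 0.001], [-0.1, -0.995, -0.0], [0.001, 0.0, -1.0]]
ft_force: [0.5, -1.2, 0.1]
grip_width: 0.0854
gripper_force: 0.0
```

```bash
python3 s.py; python3 - <<'E'
from m import *
out=[]
for n in("scene","top"):
    im=imaging.get_image(n); riser(n,im,cloud(im),zb=.012)
    out.append(cv2.resize(im["pixels"][190:290,190:310] if n=="scene" else im["pixels"][130:210,230:326],(390,325),interpolation=cv2.INTER_CUBIC))
cv2.imwrite("pics/f.png",np.hstack(out)[:,:,::-1])
E
```

```text
16.0333 F [ 0.46 -1.18  0.08] T [-0.017 -0.011  0.05 ] [ 0.4061 -0.0069  0.182 ] yaw x -5.73 w 0.08541661306389267
scene riser 0.87 hue 14.0 [257. 228.  22.  37.]
 zmed 0.0867 top rect (array([598. , -26.2]), array([46.2, 61.6]), 83.8) 509  step mean [ 0.589 -0.03   0.039] 109
top riser 0.92 hue 13.0 [270. 164.  20.  36.]
 zmed 0.0861 top rect (array([596.5, -27.7]), array([45.4, 61.6]), 84.3) 259  step mean [ 0.545 -0.024  0.036] 182
```

View pics/f.png

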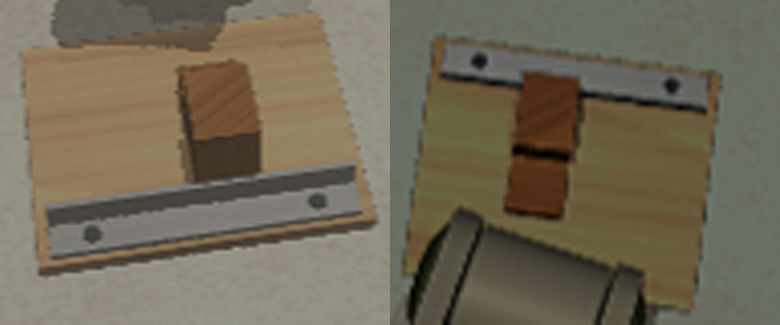

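The picture shows the riser standing released on the board, with its tall end against the bar (left view about (225,170), right view about (550,80)). The step points towards the robot, and the measured pose matches the contact pose.

```bash
python3 -c "
from rig import job;print(job.close_job())"
```

```text
the job is handed in; nothing more can be done
None
```

The riser's long side was pushed flush against the bar. It was then turned a quarter turn and left standing on the board, released, with its tall end flush to the bar; the plain block was not touched, and the job was handed in at about 16 s.

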